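# Deal card sleeves onto the gift-set candles

### The job

Finish dealing the brown card sleeves onto the candles of the two trays, one per tray in turn: one tray already has its first sleeve, so begin with the tray that has none, then the other tray, then back, until both trays hold two. Slide each sleeve down over a bare candle, gold band uppermost, lowering it gently (not letting it drop) until it rests fully home on the tray floor, and let go. Leave the sleeve that is already fitted and everything else on the counter where it stands.

Things in the scene. Friction and masses are not known exactly. Their poses are not given: they have to be found in the camera images.
- tray_started: wooden tray, 210 x 90 mm, 22 mm high, fixed to the counter, with two upright beeswax-yellow candles; the one that has a sleeve on one candle at the start. Origin: centre of its underside; x along its length, z up. Floor 8 mm above the origin. Candles are fixed, 44 mm in diameter, 105 mm tall from the tray floor (top 113 mm above the counter), standing at x = -55 mm and +55 mm; the top 11 mm tapers to a diameter of 28 mm; a wick stub rises 8 mm more
- tray_empty: the identical second tray with two identical candles, both bare at the start; same frame
- tray_started_candle0 (a point): centre of the top of the candle at x = -55 mm of tray_started (the one that has its sleeve already)
- tray_started_candle1 (a point): centre of the top of the bare candle at x = +55 mm of tray_started
- tray_empty_candle0 (a point): centre of the top of the candle at x = -55 mm of tray_empty (bare)
- tray_empty_candle1 (a point): centre of the top of the candle at x = +55 mm of tray_empty (bare)
- fitted_sleeve: card sleeve already home on tray_started's candle0; same kind as the loose ones
- sleeve_1: loose stiff card sleeve, a brown open tube with a green label band and a gold band near its top end; outside diameter 54 mm, inside 48 mm, wall 3 mm, 110 mm tall, about 70 g, standing upright on the counter (fits over a candle with 2 mm play all round; stiff, takes a 30 N grip on its outside). Origin: centre of its lower end; z along the tube to the gold end. Fully home on a candle, its lower end rests on the tray floor and its top stands 5 mm above the candle
- sleeve_2: loose stiff card sleeve, a brown open tube with a green label band and a gold band near its top end; outside diameter 54 mm, inside 48 mm, wall 3 mm, 110 mm tall, about 70 g, standing upright on the counter (fits over a candle with 2 mm play all round; stiff, takes a 30 N grip on its outside). Origin: centre of its lower end; z along the tube to the gold end. Fully home on a candle, its lower end rests on the tray floor and its top stands 5 mm above the candle
- sleeve_3: loose stiff card sleeve, a brown open tube with a green label band and a gold band near its top end; outside diameter 54 mm, inside 48 mm, wall 3 mm, 110 mm tall, about 70 g, standing upright on the counter (fits over a candle with 2 mm play all round; stiff, takes a 30 N grip on its outside). Origin: centre of its lower end; z along the tube to the gold end. Fully home on a candle, its lower end rests on the tray floor and its top stands 5 mm above the candle
- honey_jar_1: jar of honey with a gold lid, 70 mm diameter, 90 mm tall, bystander; origin: centre of its underside
- honey_jar_2: jar of honey with a gold lid, 70 mm diameter, 90 mm tall, bystander; origin: centre of its underside
- honey_jar_3: jar of honey with a gold lid, 70 mm diameter, 90 mm tall, bystander; origin: centre of its underside
- balm_tin: round flat metal tin, 64 mm diameter, 26 mm tall, bystander; origin: centre of its underside
- soap_bar: cream-coloured bar of soap, 85 x 55 x 28 mm, bystander; origin: centre of its underside
- mead_bottle: amber bottle, 70 mm diameter, 200 mm tall, bystander; origin: centre of its underside
- stub_candle: short yellow candle, 60 mm diameter, 60 mm tall, bystander; origin: centre of its underside
Things that resemble listed ones, but are neither listed nor needed, are in the scene too. What is shaped like the sleeve_3 but pink is not meant.

How it is judged:
By the outcome, as a careful person would: the job done as asked, in the order asked, and still so for the second after the job is handed in, with the robot touching nothing.
It also fails if it takes over 72 s, if anything falls off the work surface, if the arm or the gripper's body presses on something with over 40 N, if the wrist force passes 120 N, or if a joint passes its speed limit or range.

### The arm

A 6-joint arm with a two-finger parallel gripper is mounted at the origin on the work surface. World frame = base frame: x ahead of the robot, y to its left, z up, the work surface at z = 0. Lengths are in m, angles in degrees, forces in N, time in s.
With the tool pointing down it reaches from about 0.425 to 1.125 m from the base axis. Payload 14.9 kg.
Tool frame: the origin (TCP) lies between the finger pads; the fingertips stand 17 mm ahead of it and the grasp point (between the pads) lies 2 mm behind it (r.tips_ahead is the distance from the TCP to the fingertips, in m); z points along the fingers, y is the line along which they close (so a half turn about z gives the same grasp; the last joint's range is limited). The gripper opens to 91 mm and grips with 3 to 60 N. Pads are 32 mm wide; open, the fingers measure 118 mm over their backs; the gripper's body (76 mm by 178 mm) begins 60 mm behind the grasp point.
Start: joints at [72.061, 21.709, 99.362, -0, 58.929, -1.908], TCP at [0.193, 0.673, 0.231] pointing down, gripper open.
Joint ranges: [-158.91, 158.91], [-42.39, 125.64], [0.06, 152.35], [-60.88, 240.88], [17.5, 164.5], [-176.32, 176.32]. Speed limits (degrees/s): [108.29, 108.29, 136.94, 180, 180, 180].

### API

Orientations are given as a 3x3 rotation matrix whose columns are the frame's x, y, z axes.
In Python, from workcell import r gives the robot as it stands. The module is installed in compiled form; this text tells all that it offers.
- The arm moves only by the tool jog_arm, never from a script. Its argument "increments" is one flat list of numbers, 5 for each row, row after row: the closure, from -1 (fully open) to 1 (shut), so that 0 is half open, then the shift along the tool's x, y, z as a fraction of full scale, then the turn about the tool's z as a fraction of full scale. In form: [jaw, tx, ty, tz, spin, jaw, tx, ty, tz, spin, ...]. A call has 1 to 20 rows; each row is the pose to reach, as a shift and turn from the pose commanded when the call began, along the tool's axes at that moment, turning the shorter way round; what a row does not reach only later rows make up. Full scale, the value 1, is 0.5 m for a shift and pi rad for a turn. A row lasts 1/12 s, in which the tool goes at most 41.7 mm and 7.16 degrees, less where a joint would pass 70% of its speed; a pose out of reach is approached as far as the arm can. A call with a number of a shift or a turn outside -1 to 1 is refused whole. A call with a gripper value outside its range is refused whole. The fingers move at their own pace and stop on an object; "newtons" is the grip in N (left out, the last holds). Time passes only in rows, so rows that repeat a pose let the fingers close. It gives the time, the measured TCP pose, the force, the opening and the grip force at its end, in the units of the state.
- r.sense(): the state, without advancing time (a new reading comes with each control period).
- r.get_image(name): name is "scene" or "top"; returns a dict with "color" (480x640x3 uint8, red, green, blue), "fx", "fy", "cx", "cy" (pixels), "extrinsics" (4x4, takes a point from camera to world coordinates). Camera axes: x right, y down, z forward; pixel columns grow to the right and rows downward; lengths in m; the calibration is good to about 2 mm. A picture is of the moment at which its call begins. There is no depth.
- r.finish_job(): hands the job in; it is judged then, once.
The state is a dict: "time": time; "qpos": joint angles; "qvel": joint speeds; "joint_torque": joint torques, N m; "tcp_pos": TCP position; "tool_rot": TCP orientation; "contact_force": force on the tool from outside, world axes, zero at the start; "ft_torque": the same for the moment, N m; "width": opening from 0.0 (shut) to 1.0 (fully open); "grasp_force": force on a finger pad.
Only numpy, scipy, OpenCV 4.12 (cv2) and the standard library are available. Lean on these libraries where they do the work, as an engineer would, in place of code of your own. Each camera call takes 0.05 s, during which the arm holds its last target. There are 200 camera calls.

## Working session

There is one attempt and no reset: what is moved stays moved. The work goes in short steps, Python scripts to look and compute and a tool call to move; the robot and the scene stay as the last step left them, time stands still between calls to the robot, and variables do not carry over. Pictures are saved under pics/ and viewed, at most 10 in all, crops included, and the job is handed in when it is done.

Besides the shell and the picture viewer there is one more tool, called as name(argument=value, ...) on one line, values as JSON. jog_arm: Moves the arm, as the interface text tells. Its arguments: {"type":"object","properties":{"increments":{"type":"array","items":{"type":"number"}},"newtons":{"type":"number"}},"required":["increments"]}

```bash
mkdir -p pics; python3 - <<'E'
from workcell import r
import cv2,numpy as np
for n in("scene","top"):
    d=r.get_image(n);cv2.imwrite(f"pics/{n}0.png",d["color"][:,:,::-1])
    print(n,d["fx"],d["fy"],d["cx"],d["cy"],np.round(d["extrinsics"],4).tolist())
s=r.sense();print(s["time"],s["tcp_pos"],np.round(s["tool_rot"],3).tolist(),s["width"])
E
```

```text
scene 444.6660193946011 444.6660193946011 322.92499637700746 242.12197705019372 [[-0.7338, 0.4377, -0.5196, 1.032], [0.6794, 0.4759, -0.5585, 0.5181], [0.0028, -0.7628, -0.6466, 0.6961], [0.0, 0.0, 0.0, 1.0]]
top 579.8154365793253 579.8154365793253 311.61185094965447 237.54293252114374 [[0.0268, -0.9842, 0.175, 0.3448], [-0.9996, -0.0284, -0.0065, 0.0063], [0.0113, -0.1747, -0.9846, 1.101], [0.0, 0.0, 0.0, 1.0]]
0.1 [0.19321894 0.67247731 0.23037068] [[-0.961, 0.276, -0.0], [0.276, 0.961, -0.001], [0.0, -0.001, -1.0]] 0.9998685894557022
```

View pics/scene0.png

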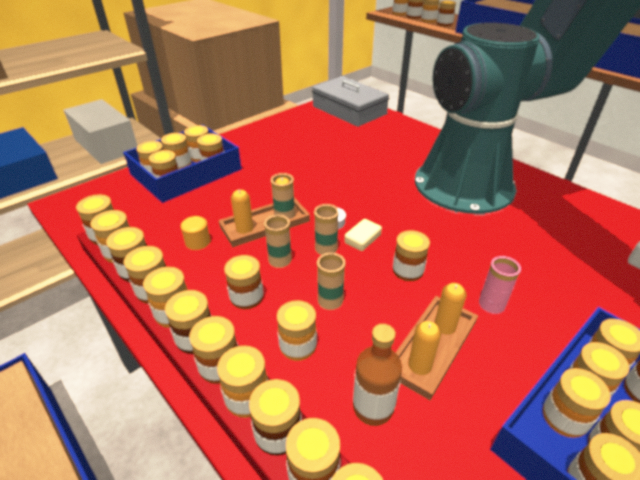

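View pics/top0.png

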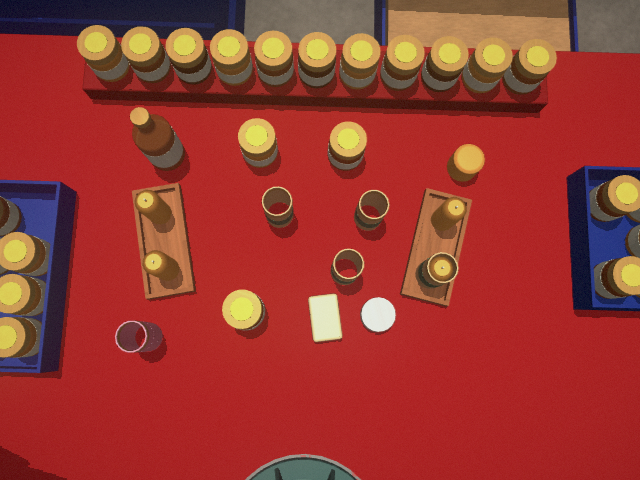

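The scene view shows the started tray at about (265,222), the empty tray at (437,345), three brown sleeves at (278,240), (326,228) and (331,280), and the pink decoy at (500,285). In the top view the sleeve rims are at (278,200), (373,205) and (349,263). The bare candles are at (146,201), (154,262) and (456,208), and the fitted one is at (442,267).

```bash
python3 - <<'E'
import cv2,numpy as np
t=cv2.imread("pics/top0.png");s=cv2.imread("pics/scene0.png")
a=cv2.resize(t[180:310,120:200],None,fx=3,fy=3,interpolation=3)
b=cv2.resize(t[180:310,255:475],None,fx=3,fy=3,interpolation=3)[:, :550]
b=cv2.resize(t[180:310,255:475],(530,390))
c=cv2.resize(s[165:315,220:480],(420,200)) 
o=np.zeros((600,780,3),np.uint8);o[:390,:240]=a;o[:390,245:775]=b;o[395:595,:420]=c[:200]
cv2.imwrite("pics/crop1.png",o)
E
```

```text
(no output)
```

View pics/crop1.png

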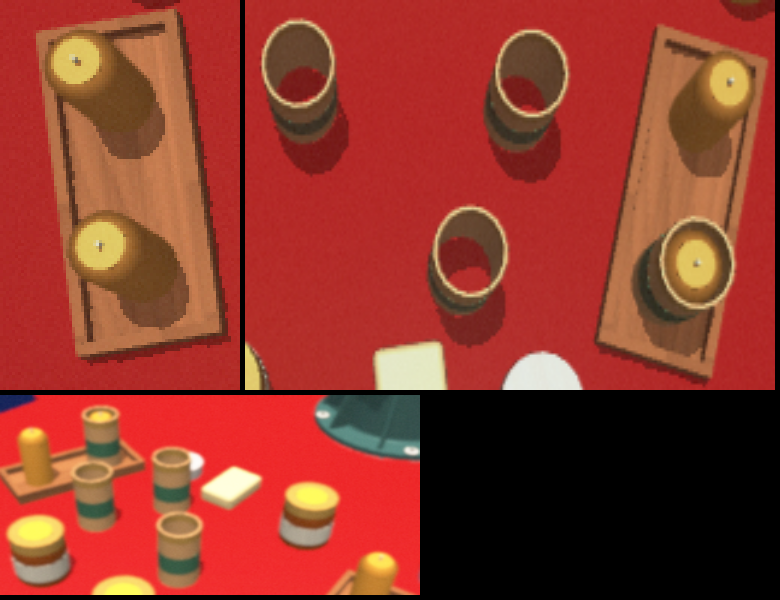

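The crop shows bright rims on all three sleeves, with the green label nearer the bottom as on the fitted sleeve. The yellow 28 mm candle tops are clear too.

```bash
cat > h.py <<'E'
import numpy as np,cv2
def cast(d,u,v,z):
    E=d["extrinsics"];w=E[:3,:3]@np.array([(u-d["cx"])/d["fx"],(v-d["cy"])/d["fy"],1]);c=E[:3,3]
    return c+w*(z-c[2])/w[2]
def blob(mask,u,v,rad):
    m=np.zeros(mask.shape,np.uint8);cv2.circle(m,(int(u),int(v)),rad,255,-1)
    return np.argwhere((mask>0)&(m>0))[:,::-1]
def world(d,p,z): return np.array([cast(d,u,v,z)[:2] for u,v in p])
def circ(P):
    # circle through world points
    A=np.c_[2*P,np.ones(len(P))];x=np.linalg.lstsq(A,(P**2).sum(1),rcond=None)[0]
    return x[:2],np.sqrt(x[2]+x[:2]@x[:2])
def rim(d,u,v,z):
    g=d["color"].astype(int);m=(g[...,0]>165)&(g[...,1]>135)&(g[...,2]>85)
    p=blob(m,u,v,22);P=world(d,p,z);c,R=circ(P)
    k=abs(np.hypot(*(P-c).T)-R)<.004
    c,R=circ(P[k]);return c,R,k.sum()
def top(d,u,v,z=.113):
    g=d["color"].astype(int);m=(g[...,0]>200)&(g[...,1]>165)&(g[...,2]<130)
    p=blob(m,u,v,13).astype(np.int32);c,R=cv2.minEnclosingCircle(p);P=world(d,p,z)
    return P.mean(0),np.sqrt(len(p)*1.0),np.ptp(P,axis=0)
E
python3 - <<'E'
from workcell import r
from h import *
d=r.get_image("top")
for u,v in((278,200),(373,205),(349,263),(442,267)):print("rim",[np.round(x,4) for x in rim(d,u,v,.118 if u==442 else .11)])
for u,v in((146,201),(154,262),(456,208),(442,267)):print("cand",d["color"][v,u],[np.round(x,4) for x in top(d,u,v)])
g=cv2.cvtColor(d["color"],cv2.COLOR_RGB2HSV)
# trays: wood
c=d["color"].astype(int);m=((c[...,0]>120)&(c[...,1]>70)&(c[...,1]<140)&(c[...,2]>40)&(c[...,2]<110)).astype(np.uint8)
for x0,x1 in((125,200),(395,480)):
    q=m.copy();q[:,:x0]=0;q[:,x1:]=0;q[:180]=0;q[310:]=0
    q=cv2.morphologyEx(q,cv2.MORPH_OPEN,np.ones((2,2)))
    P=world(d,np.argwhere(q)[:,::-1],.022).astype(np.float32);b=cv2.minAreaRect(P*1000);print("tray",b)
E
```

```text
rim [array([0.5849, 0.0632]), np.float64(0.0252), np.int64(118)]
rim [array([ 0.5841, -0.1074]), np.float64(0.0252), np.int64(121)]
rim [array([ 0.4776, -0.0644]), np.float64(0.0252), np.int64(128)]
rim [array([ 0.4753, -0.2251]), np.float64(0.0144), np.int64(10)]
cand [165 110  52] [array([0.5787, 0.2922]), np.float64(13.1529), array([0.0254, 0.025 ])]
cand [220 195 100] [array([0.4712, 0.2701]), np.float64(13.9284), array([0.0261, 0.0272])]
cand [168 116  62] [array([ 0.5818, -0.2505]), np.float64(13.2665), array([0.0254, 0.0264])]
cand [163 154 132] [array([ 0.4748, -0.225 ]), np.float64(13.8203), array([0.0262, 0.0259])]
tray ((523.015625, 279.41033935546875), (210.2594451904297, 90.56123352050781), 11.526609420776367)
tray ((526.467041015625, -239.78294372558594), (90.02706146240234, 209.97573852539062), 76.66678619384766)
```

jog_arm(increments=[-1,-0.674,-0.535,-0.04,-0.089,-1,-0.674,-0.535,-0.04,-0.089,-1,-0.674,-0.535,-0.04,-0.089,-1,-0.674,-0.535,-0.04,-0.089,-1,-0.674,-0.535,-0.04,-0.089,-1,-0.674,-0.535,-0.04,-0.089,-1,-0.674,-0.535,-0.04,-0.089,-1,-0.674,-0.535,-0.04,-0.089,-1,-0.674,-0.535,-0.04,-0.089,-1,-0.674,-0.535,-0.04,-0.089,-1,-0.674,-0.535,-0.04,-0.089,-1,-0.674,-0.535,-0.04,-0.089,-1,-0.674,-0.535,-0.04,-0.089], newtons=15)

```text
time: 1.23
tcp_pos: [0.4436, 0.3221, 0.2509]
tool_rot: [[-1.0, 0.002, -0.0], [0.002, 1.0, 0.0], [0.0, 0.0, -1.0]]
contact_force: [0.5, 0.7, -0.1]
width: 1.003
grasp_force: 0.0
```

```bash
cat > st.py <<'E'
from workcell import r
import numpy as np
s=r.sense();print(round(s["time"],2),np.round(s["tcp_pos"],4),np.round(s["tool_rot"],4).tolist(),"F",np.round(s["contact_force"],1),"w",round(s["width"],3),"g",round(float(np.max(s["grasp_force"])),1))
E
python3 st.py; python3 - <<'E'
import cv2
from h import *
d=dict(fx=579.815,fy=579.815,cx=311.61,cy=237.54,extrinsics=np.array([[0.0268,-0.9842,0.175,0.3448],[-0.9996,-0.0284,-0.0065,0.0063],[0.0113,-0.1747,-0.9846,1.101],[0,0,0,1]]))
print("bottle",cast(d,140,117,.2))
E
```

```text
1.23 [0.4436 0.3221 0.2509] [[-1.0, 0.0021, -0.0002], [0.0021, 1.0, 0.0], [0.0002, 0.0, -1.0]] F [ 0.5  0.7 -0.1] w 1.003 g 0.0
bottle [0.69670426 0.28585203 0.2       ]
```

jog_arm(increments=[-1,-0.2826,-0.518,0,0,-1,-0.2826,-0.518,0,0,-1,-0.2826,-0.518,0,0,-1,-0.2826,-0.518,0,0,-1,-0.2826,-0.518,0,0,-1,-0.2826,-0.518,0,0,-1,-0.2826,-0.518,0,0,-1,-0.2826,-0.518,0,0,-1,-0.2826,-0.518,0,0,-1,-0.2826,-0.518,0.06,0,-1,-0.2826,-0.518,0.12,0,-1,-0.2826,-0.518,0.18,0,-1,-0.2826,-0.518,0.24,0,-1,-0.2826,-0.518,0.3,0,-1,-0.2826,-0.518,0.336,0,-1,-0.2826,-0.518,0.336,0,-1,-0.2826,-0.518,0.336,0])

```text
time: 2.65
tcp_pos: [0.5837, 0.0653, 0.0826]
tool_rot: [[-1.0, -0.002, -0.002], [-0.002, 1.0, -0.0], [0.002, -0.0, -1.0]]
contact_force: [-0.4, 1.0, 0.0]
width: 0.996
grasp_force: 0.0
```

jog_arm(increments=[1,0,0,0,0,1,0,0,0,0,1,0,0,0,0,1,0,0,0,0,1,0,0,0,0,1,0,0,0,0,1,0,0,0,0,1,0,0,0,0,1,0,0,0,0], newtons=15)

```text
time: 3.4
tcp_pos: [0.5849, 0.0636, 0.0832]
tool_rot: [[-1.0, 0.0, 0.0], [0.0, 1.0, 0.0], [-0.0, 0.0, -1.0]]
contact_force: [-0.4, -0.2, 5.1]
width: 0.58
grasp_force: 15.0
```

jog_arm(increments=[1,0,0,-0.06,0,1,0,0,-0.12,0,1,0,0,-0.18,0,1,0,0,-0.24,0,1,0,0,-0.3,0,1,0.0124,0.06,-0.34,0,1,0.0124,0.12,-0.34,0,1,0.0124,0.18,-0.34,0,1,0.0124,0.24,-0.34,0,1,0.0124,0.3,-0.34,0,1,0.0124,0.36,-0.34,0,1,0.0124,0.41,-0.34,0,1,0.0124,0.44,-0.34,0,1,0.0124,0.458,-0.34,0,1,0.0124,0.458,-0.32,0,1,0.0124,0.458,-0.29,0,1,0.0124,0.458,-0.27,0,1,0.0124,0.458,-0.27,0,1,0.0124,0.458,-0.27,0,1,0.0124,0.458,-0.27,0])

```text
time: 5.07
tcp_pos: [0.5788, 0.2921, 0.2183]
tool_rot: [[-1.0, 0.001, 0.0], [0.001, 1.0, 0.0], [-0.0, 0.0, -1.0]]
contact_force: [0.0, 0.5, -0.4]
width: 0.586
grasp_force: 15.0
```

```bash
python3 st.py; python3 - <<'E'
from workcell import r
import cv2,numpy as np
s=r.get_image("scene")["color"][:,:,::-1];t=r.get_image("top")["color"][:,:,::-1]
o=np.hstack([cv2.resize(s[200:400,370:540],(390,459)),cv2.resize(t[130:330,60:230],(390,459))]);cv2.imwrite("pics/p1.png",o)
E
```

```text
5.07 [0.5788 0.2921 0.2183] [[-1.0, 0.0009, 0.0002], [0.0009, 1.0, 0.0001], [-0.0002, 0.0001, -1.0]] F [ 0.   0.5 -0.4] w 0.586 g 15.0
```

View pics/p1.png

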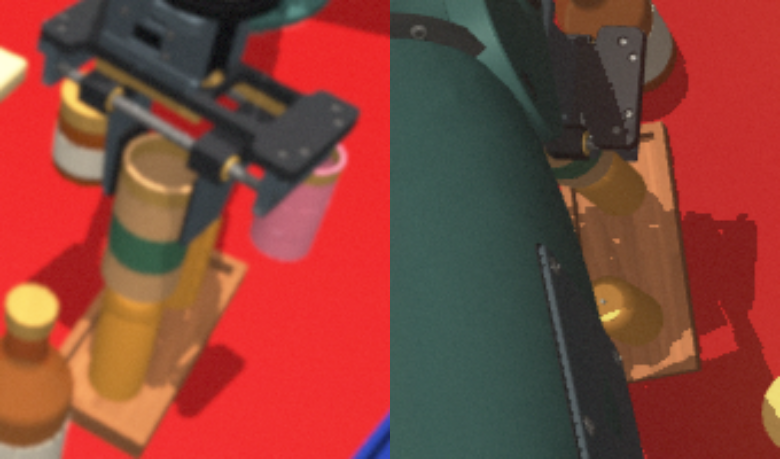

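The sleeve is held upright over the candle, with its lower edge at about (145,295) just above the tip. I'm lowering in stages with a force check after each.

jog_arm(increments=[1,0,0,0.015,0,1,0,0,0.03,0,1,0,0,0.045,0,1,0,0,0.06,0,1,0,0,0.075,0,1,0,0,0.09,0,1,0,0,0.1,0,1,0,0,0.1,0,1,0,0,0.1,0])

```text
time: 5.92
tcp_pos: [0.5784, 0.2926, 0.1676]
tool_rot: [[-1.0, 0.0, -0.0], [0.0, 1.0, -0.0], [0.0, -0.0, -1.0]]
contact_force: [0.7, -0.6, 0.5]
width: 0.585
grasp_force: 15.0
```

jog_arm(increments=[1,0,0,0.015,0,1,0,0,0.03,0,1,0,0,0.045,0,1,0,0,0.06,0,1,0,0,0.075,0,1,0,0,0.09,0,1,0,0,0.105,0,1,0,0,0.12,0,1,0,0,0.13,0,1,0,0,0.14,0,1,0,0,0.145,0,1,0,0,0.145,0])

```text
time: 6.92
tcp_pos: [0.5782, 0.2925, 0.0948]
tool_rot: [[-1.0, 0.0, -0.001], [0.0, 1.0, -0.0], [0.001, -0.0, -1.0]]
contact_force: [0.0, -0.4, -0.9]
width: 0.582
grasp_force: 15.0
```

jog_arm(increments=[1,0,0,0.002,0,1,0,0,0.004,0,1,0,0,0.006,0,1,0,0,0.008,0,1,0,0,0.008,0])

```text
time: 7.33
tcp_pos: [0.5784, 0.2926, 0.0914]
tool_rot: [[-1.0, 0.0, -0.0], [0.0, 1.0, -0.0], [0.0, -0.0, -1.0]]
contact_force: [0.3, -0.1, -0.5]
width: 0.582
grasp_force: 15.0
```

Lowering a little further until contact shows.

jog_arm(increments=[1,0,0,0.001,0,1,0,0,0.002,0,1,0,0,0.003,0,1,0,0,0.003,0])

```text
time: 7.67
tcp_pos: [0.579, 0.2926, 0.0911]
tool_rot: [[-1.0, 0.0, 0.001], [0.0, 1.0, -0.0], [-0.001, -0.0, -1.0]]
contact_force: [-3.9, -4.2, 12.8]
width: 0.58
grasp_force: 15.0
```

jog_arm(increments=[-1,0,0,0,0,-1,0,0,0,0,-1,0,0,0,0,-1,0,0,0,0,-1,0,0,0,0,-1,0,0,0,0,-1,0,0,-0.06,0,-1,0,0,-0.14,0,-1,0,0,-0.22,0,-1,0,0,-0.3,0,-1,0,0,-0.34,0])

```text
time: 8.58
tcp_pos: [0.5797, 0.2932, 0.2651]
tool_rot: [[-1.0, 0.0, 0.004], [0.0, 1.0, 0.002], [-0.004, 0.002, -1.0]]
contact_force: [0.5, 0.5, 0.7]
width: 0.998
grasp_force: 0.0
```

jog_arm(increments=[-1,-0.0108,-0.08,0,0,-1,-0.0108,-0.16,0,0,-1,-0.0108,-0.24,0,0,-1,-0.0108,-0.32,0,0,-1,-0.0108,-0.4,0,0,-1,-0.0108,-0.48,0,0,-1,-0.0108,-0.56,0,0,-1,-0.0108,-0.64,0,0,-1,-0.0108,-0.72,0,0,-1,-0.0108,-0.78,0,0,-1,-0.0108,-0.799,0,0,-1,-0.0108,-0.799,0,0,-1,-0.0108,-0.799,0,0,-1,-0.0108,-0.799,0,0])

```text
time: 9.75
tcp_pos: [0.5837, -0.1058, 0.2599]
tool_rot: [[-1.0, -0.0, -0.0], [-0.0, 1.0, 0.0], [0.0, 0.0, -1.0]]
contact_force: [0.5, 0.3, 0.5]
width: 1.001
grasp_force: 0.0
```

```bash
python3 st.py; python3 - <<'E'
from workcell import r
import cv2,numpy as np
s=r.get_image("scene")["color"][:,:,::-1];t=r.get_image("top")["color"][:,:,::-1]
o=np.hstack([cv2.resize(s[170:400,200:540],(500,338)),cv2.resize(t[130:330,100:230],(220,338))]);cv2.imwrite("pics/p2.png",o)
E
```

```text
9.75 [ 0.5837 -0.1058  0.2599] [[-1.0, -0.0005, -0.0002], [-0.0005, 1.0, 0.0002], [0.0002, 0.0002, -1.0]] F [0.5 0.3 0.5] w 1.001 g 0.0
```

View pics/p2.png

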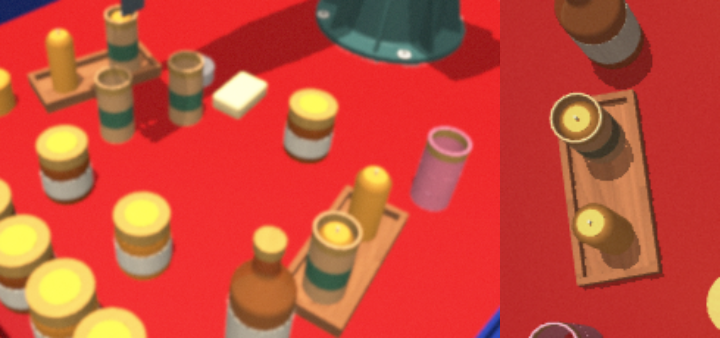

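Sleeve 1 is fully home: its rim at about (575,122) in the right panel surrounds the candle top, and its base is on the tray floor. Next is sleeve 2.

jog_arm(increments=[-1,-0.001,-0.003,0.06,0,-1,-0.001,-0.003,0.12,0,-1,-0.001,-0.003,0.18,0,-1,-0.001,-0.003,0.24,0,-1,-0.001,-0.003,0.3,0,-1,-0.001,-0.003,0.34,0,-1,-0.001,-0.003,0.354,0,-1,-0.001,-0.003,0.354,0,-1,-0.001,-0.003,0.354,0,1,-0.001,-0.003,0.354,0,1,-0.001,-0.003,0.354,0,1,-0.001,-0.003,0.354,0,1,-0.001,-0.003,0.354,0,1,-0.001,-0.003,0.354,0,1,-0.001,-0.003,0.354,0,1,-0.001,-0.003,0.354,0,1,-0.001,-0.003,0.354,0,1,-0.001,-0.003,0.354,0])

```text
time: 11.35
tcp_pos: [0.5844, -0.1085, 0.0831]
tool_rot: [[-1.0, 0.0, 0.0], [0.0, 1.0, -0.0], [-0.0, -0.0, -1.0]]
contact_force: [0.6, -0.3, 4.8]
width: 0.595
grasp_force: 15.0
```

```bash
python3 st.py
```

```text
11.35 [ 0.5844 -0.1085  0.0831] [[-1.0, 0.0002, 0.0003], [0.0002, 1.0, -0.0001], [-0.0003, -0.0001, -1.0]] F [ 0.6 -0.3  4.8] w 0.595 g 15.0
```

jog_arm(increments=[1,0,0,-0.06,0,1,0,0,-0.12,0,1,0,0,-0.18,0,1,0,0,-0.24,0,1,0,0,-0.3,0,1,0.0046,-0.06,-0.34,0,1,0.0046,-0.12,-0.34,0,1,0.0046,-0.18,-0.34,0,1,0.0046,-0.23,-0.34,0,1,0.0046,-0.27,-0.34,0,1,0.0046,-0.284,-0.32,0,1,0.0046,-0.284,-0.3,0,1,0.0046,-0.284,-0.27,0,1,0.0046,-0.284,-0.27,0,1,0.0046,-0.284,-0.27,0,1,0.0046,-0.284,-0.27,0])

```text
time: 12.68
tcp_pos: [0.582, -0.2496, 0.218]
tool_rot: [[-1.0, -0.001, -0.0], [-0.001, 1.0, 0.0], [0.0, 0.0, -1.0]]
contact_force: [0.1, 0.2, -1.1]
width: 0.593
grasp_force: 15.0
```

```bash
python3 st.py
```

```text
12.68 [ 0.582  -0.2496  0.218 ] [[-1.0, -0.0006, -0.0003], [-0.0006, 1.0, 0.0002], [0.0003, 0.0002, -1.0]] F [ 0.1  0.2 -1.1] w 0.593 g 15.0
```

jog_arm(increments=[1,0,-0.001,0.015,0,1,0,-0.001,0.03,0,1,0,-0.001,0.045,0,1,0,-0.001,0.06,0,1,0,-0.001,0.075,0,1,0,-0.001,0.09,0,1,0,-0.001,0.1,0,1,0,-0.001,0.1,0,1,0,-0.001,0.1,0])

```text
time: 13.43
tcp_pos: [0.5818, -0.2509, 0.1676]
tool_rot: [[-1.0, 0.0, -0.001], [0.0, 1.0, 0.0], [0.001, 0.0, -1.0]]
contact_force: [-0.3, -0.5, -1.7]
width: 0.592
grasp_force: 15.0
```

jog_arm(increments=[1,0,0,0.015,0,1,0,0,0.03,0,1,0,0,0.045,0,1,0,0,0.06,0,1,0,0,0.075,0,1,0,0,0.09,0,1,0,0,0.105,0,1,0,0,0.12,0,1,0,0,0.13,0,1,0,0,0.14,0,1,0,0,0.145,0,1,0,0,0.145,0])

```text
time: 14.43
tcp_pos: [0.5817, -0.2508, 0.0949]
tool_rot: [[-1.0, 0.0, -0.001], [0.0, 1.0, 0.0], [0.001, 0.0, -1.0]]
contact_force: [-0.7, 0.2, -0.2]
width: 0.596
grasp_force: 15.0
```

jog_arm(increments=[1,0,0,0.002,0,1,0,0,0.004,0,1,0,0,0.006,0,1,0,0,0.008,0,1,0,0,0.009,0,1,0,0,0.01,0,1,0,0,0.01,0])

```text
time: 15.02
tcp_pos: [0.5823, -0.2509, 0.0911]
tool_rot: [[-1.0, 0.0, 0.001], [0.0, 1.0, -0.0], [-0.001, -0.0, -1.0]]
contact_force: [-1.1, 2.2, 7.3]
width: 0.593
grasp_force: 15.0
```

jog_arm(increments=[-1,0,0,0,0,-1,0,0,0,0,-1,0,0,0,0,-1,0,0,0,0,-1,0,0,0,0,-1,0,0,0,0,-1,0,0,-0.06,0,-1,0,0,-0.14,0,-1,0,0,-0.22,0,-1,0,0,-0.3,0,-1,0.03,0.06,-0.34,0,-1,0.06,0.12,-0.34,0,-1,0.09,0.18,-0.34,0,-1,0.13,0.24,-0.34,0,-1,0.16,0.3,-0.34,0,-1,0.19,0.35,-0.34,0,-1,0.2084,0.372,-0.34,0,-1,0.2084,0.372,-0.34,0,-1,0.2084,0.372,-0.34,0,-1,0.2084,0.372,-0.34,0])

```text
time: 16.68
tcp_pos: [0.4786, -0.0656, 0.2607]
tool_rot: [[-1.0, 0.0, 0.001], [0.0, 1.0, -0.0], [-0.001, -0.0, -1.0]]
contact_force: [0.3, 0.2, -0.1]
width: 1.002
grasp_force: 0.0
```

```bash
python3 st.py; python3 - <<'E'
from workcell import r
import cv2
s=r.get_image("scene")["color"][:,:,::-1];cv2.imwrite("pics/p3.png",cv2.resize(s[150:310,190:400],(630,480)))
E
```

```text
16.68 [ 0.4786 -0.0656  0.2607] [[-1.0, 0.0004, 0.0007], [0.0004, 1.0, -0.0003], [-0.0007, -0.0003, -1.0]] F [ 0.3  0.2 -0.1] w 1.002 g 0.0
```

View pics/p3.png

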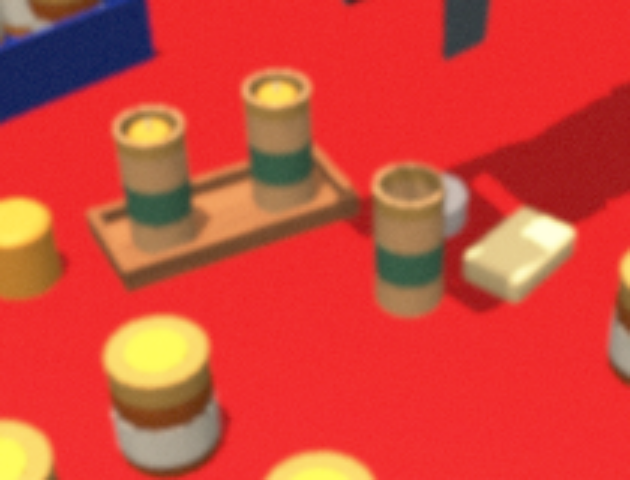

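Both sleeves on the started tray are home, with rims at (150,125) and (277,90). Sleeve 3 still stands at (408,240).

jog_arm(increments=[-1,0.001,0.002,0.06,0,-1,0.001,0.002,0.12,0,-1,0.001,0.002,0.18,0,-1,0.001,0.002,0.24,0,-1,0.001,0.002,0.3,0,-1,0.001,0.002,0.34,0,-1,0.001,0.002,0.354,0,-1,0.001,0.002,0.354,0,-1,0.001,0.002,0.354,0,1,0.001,0.002,0.354,0,1,0.001,0.002,0.354,0,1,0.001,0.002,0.354,0,1,0.001,0.002,0.354,0,1,0.001,0.002,0.354,0,1,0.001,0.002,0.354,0,1,0.001,0.002,0.354,0,1,0.001,0.002,0.354,0,1,0.001,0.002,0.354,0])

```text
time: 18.23
tcp_pos: [0.4775, -0.0639, 0.0836]
tool_rot: [[-1.0, 0.0, 0.0], [0.0, 1.0, -0.0], [-0.0, -0.0, -1.0]]
contact_force: [-0.7, 0.1, 4.4]
width: 0.601
grasp_force: 15.0
```

```bash
python3 st.py
```

```text
18.23 [ 0.4775 -0.0639  0.0836] [[-1.0, 0.0002, 0.0004], [0.0002, 1.0, -0.0001], [-0.0004, -0.0001, -1.0]] F [-0.7  0.1  4.4] w 0.601 g 15.0
```

jog_arm(increments=[1,0,0,-0.06,0,1,0,0,-0.12,0,1,0,0,-0.18,0,1,0,0,-0.24,0,1,0,0,-0.3,0,1,0.0128,0.05,-0.34,0,1,0.0128,0.11,-0.34,0,1,0.0128,0.18,-0.34,0,1,0.0128,0.25,-0.34,0,1,0.0128,0.32,-0.34,0,1,0.0128,0.39,-0.34,0,1,0.0128,0.46,-0.34,0,1,0.0128,0.53,-0.34,0,1,0.0128,0.59,-0.34,0,1,0.0128,0.64,-0.34,0,1,0.0128,0.668,-0.34,0,1,0.0128,0.668,-0.31,0,1,0.0128,0.668,-0.28,0,1,0.0128,0.668,-0.27,0,1,0.0128,0.668,-0.27,0])

```text
time: 19.9
tcp_pos: [0.4702, 0.2694, 0.2171]
tool_rot: [[-1.0, 0.0, -0.002], [0.0, 1.0, -0.001], [0.002, -0.001, -1.0]]
contact_force: [-1.0, -0.1, -1.8]
width: 0.598
grasp_force: 15.0
```

jog_arm(increments=[1,0,0,0,0,1,0,0,0,0])

```text
time: 20.07
tcp_pos: [0.4714, 0.27, 0.2192]
tool_rot: [[-1.0, 0.001, 0.001], [0.001, 1.0, 0.0], [-0.001, 0.0, -1.0]]
contact_force: [-0.7, 0.2, -0.1]
width: 0.6
grasp_force: 15.0
```

```bash
python3 st.py
```

```text
20.07 [0.4714 0.27   0.2192] [[-1.0, 0.0007, 0.0008], [0.0007, 1.0, 0.0003], [-0.0008, 0.0003, -1.0]] F [-0.7  0.2 -0.1] w 0.6 g 15.0
```

jog_arm(increments=[1,0,0,0.015,0,1,0,0,0.03,0,1,0,0,0.045,0,1,0,0,0.06,0,1,0,0,0.075,0,1,0,0,0.09,0,1,0,0,0.1,0,1,0,0,0.1,0,1,0,0,0.1,0])

```text
time: 20.82
tcp_pos: [0.4709, 0.2701, 0.1681]
tool_rot: [[-1.0, 0.0, -0.001], [0.0, 1.0, -0.0], [0.001, -0.0, -1.0]]
contact_force: [-0.2, -0.0, -0.6]
width: 0.597
grasp_force: 15.0
```

jog_arm(increments=[1,0,0,0.015,0,1,0,0,0.03,0,1,0,0,0.045,0,1,0,0,0.06,0,1,0,0,0.075,0,1,0,0,0.09,0,1,0,0,0.105,0,1,0,0,0.12,0,1,0,0,0.13,0,1,0,0,0.14,0,1,0,0,0.145,0,1,0,0,0.145,0])

```text
time: 21.82
tcp_pos: [0.4708, 0.27, 0.0954]
tool_rot: [[-1.0, 0.0, -0.001], [0.0, 1.0, -0.0], [0.001, -0.0, -1.0]]
contact_force: [1.1, 0.8, 0.8]
width: 0.598
grasp_force: 15.0
```

jog_arm(increments=[1,0,0,0.002,0,1,0,0,0.004,0,1,0,0,0.006,0,1,0,0,0.008,0,1,0,0,0.009,0,1,0,0,0.01,0,1,0,0,0.01,0])

```text
time: 22.4
tcp_pos: [0.4713, 0.2701, 0.0915]
tool_rot: [[-1.0, 0.0, 0.001], [0.0, 1.0, -0.0], [-0.001, -0.0, -1.0]]
contact_force: [-2.1, -2.9, 9.5]
width: 0.596
grasp_force: 15.0
```

Contact felt; releasing, rising and backing off.

jog_arm(increments=[-1,0,0,0,0,-1,0,0,0,0,-1,0,0,0,0,-1,0,0,0,0,-1,0,0,0,0,-1,0,0,0,0,-1,0,0,-0.06,0,-1,0,0,-0.14,0,-1,0,0,-0.22,0,-1,0,0,-0.3,0,-1,0,-0.06,-0.34,0,-1,0,-0.12,-0.34,0,-1,0,-0.18,-0.34,0,-1,0,-0.24,-0.34,0,-1,0,-0.3,-0.34,0,-1,0,-0.36,-0.34,0,-1,0,-0.4,-0.34,0,-1,0,-0.4,-0.34,0,-1,0,-0.4,-0.34,0])

```text
time: 23.98
tcp_pos: [0.4709, 0.0694, 0.261]
tool_rot: [[-1.0, 0.002, 0.0], [0.002, 1.0, 0.0], [-0.0, 0.0, -1.0]]
contact_force: [-0.3, -0.1, 0.1]
width: 0.996
grasp_force: 0.0
```

```bash
python3 st.py; python3 - <<'E'
from workcell import r
import cv2,numpy as np
s=r.get_image("scene")["color"][:,:,::-1];t=r.get_image("top")["color"][:,:,::-1]
o=np.hstack([cv2.resize(s[150:400,190:540],(490,350)),cv2.resize(t[150:330,100:240],(272,350))]);cv2.imwrite("pics/p4.png",o)
E
```

```text
23.98 [0.4709 0.0694 0.261 ] [[-1.0, 0.0023, 0.0002], [0.0023, 1.0, 0.0001], [-0.0002, 0.0001, -1.0]] F [-0.3 -0.1  0.1] w 0.996 g 0.0
```

View pics/p4.png

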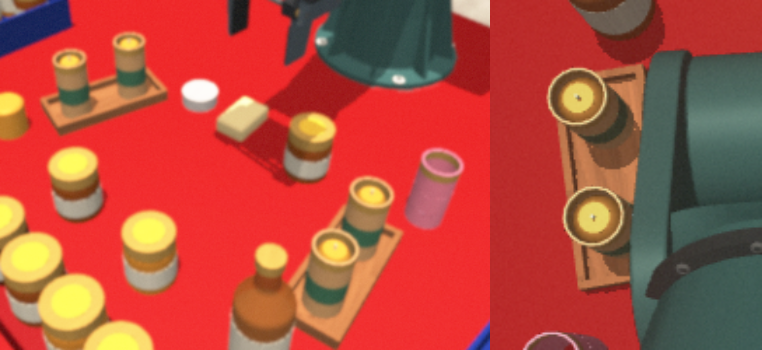

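All four candles now carry a seated sleeve, gold end up: rims at (70,60), (129,42), (335,245) and (371,192). The bystanders have not moved and the gripper is clear.

```bash
python3 -c "
from workcell import r
print(r.finish_job())"
```

```text
the job is handed in; nothing more can be done
None
```

All three loose sleeves are home in the order asked (empty tray, started tray, empty tray), each tray now holds two, and the job was handed in at about 24 s of the 72 s allowed; no verdict came back.

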